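# Set up the microscope camera's display and take a picture

## Robot

A 6-joint arm with a two-finger parallel gripper is mounted at the origin on the work surface. World frame = base frame: x ahead of the robot, y to its left, z up, the work surface at z = 0. Lengths are in mm, angles in rad, forces in N, time in s.
With the tool pointing down it reaches from about 325 to 900 mm from the base axis. Payload 6.1 kg.
Tool frame: the origin (TCP) lies midway between the tips of the shut fingers; the grasp point (between the pads) lies 19 mm behind it; z points along the fingers, y is the line along which they close (so a half turn about z gives the same grasp; the last joint's range is limited). The gripper opens to 85 mm and grips with 20 to 120 N. Pads are 22 mm wide; open, the fingers measure 114 mm over their backs; the gripper's body (76 mm by 85 mm) begins 54 mm behind the grasp point. The pads swing forward as they close: fully open they stand 13 mm farther back than shut.
Start: joints at [-1.395, 0.22, 1.526, -0, 1.395, -0.126], TCP at [185.767, -596.746, 231.3] pointing down, gripper open.
Joint ranges: [-2.98, 2.98], [-0.91, 2.08], [0.09, 2.57], [-1.24, 4.39], [0.2, 2.65], [-2.68, 2.68]. Speed limits (rad/s): [2.57, 2.57, 3.01, 3.14, 3.14, 3.14].

## Interface

Orientations are given as a 3x3 rotation matrix whose columns are the frame's x, y, z axes.
In Python, from station import read_state, optics, env gives the robot as it stands. The module is installed in compiled form; this text tells all that it offers.
- The arm moves only by the shell command python3 -m creep 'ROWS' [FORCE]. ROWS is JSON, a list of rows, each a list of 3 entries, a list of its own where there are three numbers: the shift along the tool's x, y, z in m, then the turn, a rotation vector about the tool's x, y, z in units of 5 degrees (1.0 is 5 degrees), then the opening, from -1 (shut) to 1 (fully open). A call has exactly 5 rows; each row is the pose to reach, as a shift and turn from the pose commanded when the call began, along the tool's axes at that moment; what a row does not reach only later rows make up. A row lasts 1/12 s, in which the tool goes at most 41.7 mm and 7.16 degrees, less where a joint would pass 70% of its speed; a pose out of reach is approached as far as the arm can. A call with a gripper value outside its range is refused whole. The fingers move at their own pace and stop on an object; FORCE is the grip in N (left out, the last holds). Time passes only in rows, so rows that repeat a pose let the fingers close, or fill a call up. It gives the time, the measured TCP pose, the force, the opening and the grip force at its end, in the units of the state.
- read_state(): the state, without advancing time (a new reading comes with each control period).
- optics.camera(name): name is "side" or "top"; returns a dict with "image" (384x512x3 uint8, red, green, blue), "vfov" (degrees; the focal length in pixels is half the picture's height over the tangent of half this angle, whatever the lens; pixels are square), "cx", "cy" (the principal point, pixels), "extrinsics" (4x4, takes a point from camera to world coordinates). Camera axes: x right, y down, z forward; pixel columns grow to the right and rows downward; lengths in mm; the calibration is good to about 2 mm. A picture is of the moment at which its call begins. There is no depth.
- env.job_done(): hands the job in; it is judged then, once.
The state is a dict: "time": time; "q": joint angles; "joint_velocities": joint speeds; "effort": joint torques, N m; "ee_pos": TCP position; "tcp_rot": TCP orientation; "ft_force": force on the tool from outside, world axes, zero at the start; "wrist_torque": the same for the moment, N m; "opening": finger opening in mm; "grasp_force": force on a finger pad.
Only numpy, scipy, OpenCV 4.12 (cv2) and the standard library are available. Lean on these libraries where they do the work, as an engineer would, in place of code of your own. Each camera call takes 0.05 s, during which the arm holds its last target. There are 200 camera calls.

## Task

Tilt the microscope camera console's folded-down display up until it stands at about 60 degrees to the console's top, where its stiff hinge will hold it. Then switch the camera on with the round key and, after that, take the picture with the square key, pressing each right down and letting it come back up. Do not press the long bar key, and leave the culture flask, the tip box and the bottle where they are.

Things in the scene. Friction and masses are not known exactly. Their poses are not given: they have to be found in the camera images.
- console: White camera console fixed to the bench: slab 260 (x) x 240 (y) x 42 mm high. Origin: centre of its underside; x points from the front edge (keys, nearest the robot) to the back (hinge), z up. The keys stand in a row 92 mm in front of the origin, at y = -70, 0, +70 mm, in varying order. Two blocks at the back, up to z = 92 mm, carry the display's hinge.
- display (a joint): Opening angle of the display, rad: 0 = folded level above the console's top, grows as the free front edge rises; 1.05 = 60 degrees, 1.57 = upright, stop at 2.0. Stiff hinge: it stays where it is left, and takes 4 to 8 N at the free edge to raise. It starts slightly raised.
- display_hinge (a point): Middle of the hinge axis, 115 mm behind the console's origin, 85 mm above the bench; axes turn with the display: y along the hinge, x away from the free edge, z out of its outer side. The display is a grey plate 220 mm wide (y), 14 mm thick (7 mm each side of the axis), 8 to 158 mm from the axis; the dark screen is underneath.
- display_lip (a point): Middle of the free end of the lip on the display's front edge, 176 mm from the hinge axis; axes as display_hinge. The lip is a tab 80 mm wide (y), 8 mm thick, 18 mm out of the plate's edge. Below it is free space down to the console's top.
- round_key (a joint): Travel of the round key in m: 0 = up, 0.006 = right down; it springs back; about 5 N right down.
- round_key_top (a point): Centre of the round key's top face; z up. Grey round key, 28 mm diameter; its top is 57 mm above the bench when up (15 mm above the console's top).
- square_key (a joint): Travel of the square key in m: 0 = up, 0.006 = right down; it springs back; about 5 N right down.
- square_key_top (a point): Centre of the square key's top face; z up. Grey key, 24 x 24 mm; same height as the round key.
- bar_key (a joint): Travel of the long bar key in m: 0 = up, 0.006 = right down. Not to be pressed.
- bar_key_top (a point): Centre of the bar key's top face; z up. Grey key, 13 x 40 mm, long across the console (y); same height as the round key.
- flask: Bystander: clear culture flask lying flat beside the console, body 110 x 75 x 30 mm, with an orange cap to 90 mm along its +x. Origin: centre of the body's underside. About 0.12 kg.
- tipbox: Bystander: grey pipette-tip box with a clear cover beside the console, 117 x 82 x 62 mm. Origin: centre of its underside.
- bottle: Bystander: glass jar 60 mm in diameter, 115 mm high, behind and beside the console. Origin: centre of its underside.

How it is judged (in metres and radians):
On the way, in this order (a step that is already met when the one before it is completed fails the run):
1. the display stands still at 51 to 69 degrees (value of joint display between 0.89 and 1.204 rad and velocity of joint display between -0.05 and 0.05 rad/s), for 0.3 s.
2. the round key is pressed down (over 4 mm) with the square key up (value of joint round_key above 0.004 m and value of joint square_key below 0.0015 m), for 0.05 s.
3. the square key is pressed down (over 4 mm) with the round key up again (value of joint square_key above 0.004 m and value of joint round_key below 0.0015 m), for 0.05 s.
At the end, for the whole second after the job is handed in: The display stands still by itself at 60 degrees (51 to 69, i.e. 0.89 to 1.204 rad), all three keys are up again (within 1.5 mm), and the flask, the tip box and the bottle are within 30 mm of where they were (all of step 1 and value of joint each of round_key, square_key, bar_key below 0.0015 m and distance of each of flask, tipbox, bottle from where it was at the start of the episode below 0.03 m); the robot touches nothing.
It fails at once if the round or the square key is pressed while the display is still down (below 45 degrees) (value of joint display below 0.785 rad and value of joint any of round_key, square_key above 0.003 m).
It fails at once if the bar key is pressed (value of joint bar_key above 0.003 m).
It fails at once if the culture flask is pushed more than 30 mm from its place or knocked over (distance of flask from where it was at the start of the episode above 0.03 m or angle between flask's own z axis and vertical above 0.5 rad).
It fails at once if the tip box is pushed more than 30 mm from its place or knocked over (distance of tipbox from where it was at the start of the episode above 0.03 m or angle between tipbox's own z axis and vertical above 0.5 rad).
It fails at once if the bottle is pushed more than 30 mm from its place or knocked over (distance of bottle from where it was at the start of the episode above 0.03 m or angle between bottle's own z axis and vertical above 0.5 rad).
It also fails if it takes over 45 s, if anything falls off the work surface, if the arm or the gripper's body presses on something with over 40 N, if the wrist force passes 120 N, or if a joint passes its speed limit or range.

## Working session

There is one attempt and no reset: what is moved stays moved. The work goes in short steps, Python scripts to look and compute and a shell command to move; the robot and the scene stay as the last step left them, time stands still between calls to the robot, and variables do not carry over. Pictures are saved under pics/ and viewed, at most 10 in all, crops included, and the job is handed in when it is done.

```bash
mkdir -p pics; cat > h.py <<'E'
import numpy as np, cv2
from station import read_state, optics, env
def ray(c,u,v):
    f=192/np.tan(np.radians(c["vfov"]/2)); E=np.array(c["extrinsics"])
    d=E[:3,:3]@np.array([(u-c["cx"])/f,(v-c["cy"])/f,1]); return E[:3,3],d
def onz(c,u,v,z):
    o,d=ray(c,u,v); return o+d*(z-o[2])/d[2]
def proj(c,p):
    f=192/np.tan(np.radians(c["vfov"]/2)); E=np.array(c["extrinsics"])
    q=E[:3,:3].T@(np.array(p)-E[:3,3]); return f*q[0]/q[2]+c["cx"],f*q[1]/q[2]+c["cy"]
def snap(n,name):
    c=optics.camera(n); cv2.imwrite(f"pics/{name}.png",c["image"][:,:,::-1]); return c
E
python3 - <<'E'
from h import *
ims=[]
for n in("top","side"):
    c=optics.camera(n); ims.append(c["image"][:,:,::-1]); print(n,c["vfov"],c["cx"],c["cy"],np.round(c["extrinsics"],3).tolist(),c.keys())
    cv2.imwrite(f"pics/{n}0.png",cv2.resize(ims[-1],(800,600),interpolation=cv2.INTER_CUBIC))
s=read_state();print(s["ee_pos"],np.round(s["tcp_rot"],3).tolist(),s["time"],s["opening"])
E
```

```text
top 52.15908869731652 254.07535728439345 195.70955660250405 [[0.021, -0.984, 0.18, 439.692], [-1.0, -0.023, -0.008, 69.865], [0.012, -0.179, -0.984, 977.013], [0.0, 0.0, 0.0, 1.0]] dict_keys(['image', 'vfov', 'cx', 'cy', 'extrinsics'])
side 52.12167186800955 260.04473667576275 198.3581407361581 [[-0.941, -0.231, 0.248, 405.204], [-0.338, 0.685, -0.645, 578.423], [-0.021, -0.691, -0.723, 709.352], [0.0, 0.0, 0.0, 1.0]] dict_keys(['image', 'vfov', 'cx', 'cy', 'extrinsics'])
[ 185.67909633 -596.19449361  230.30118371] [[0.955, 0.297, -0.0], [0.297, -0.955, 0.002], [0.0, -0.002, -1.0]] 0.1 85.4830864567517
```

View pics/top0.png

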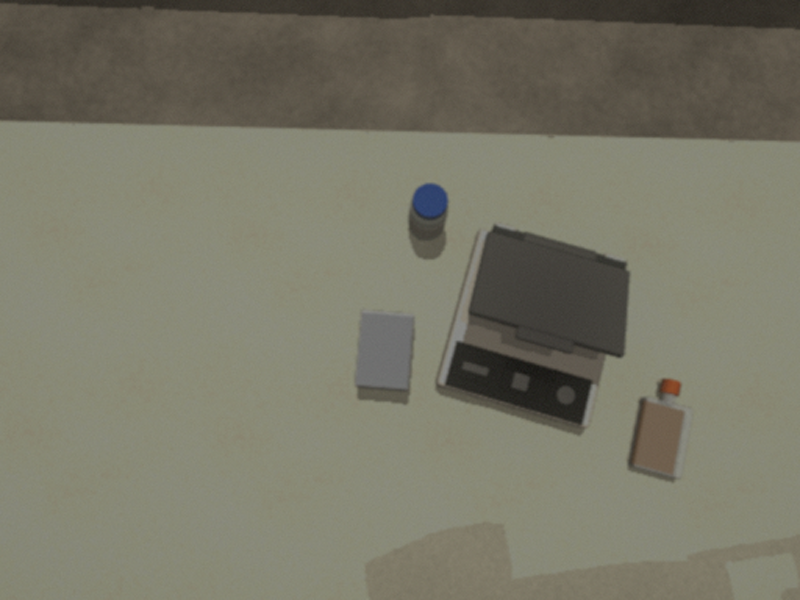

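View pics/side0.png

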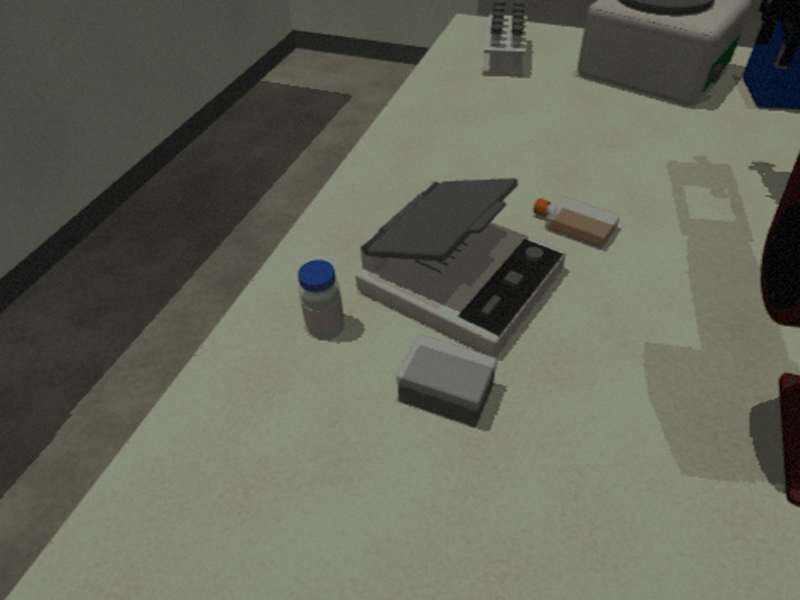

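The top view (800-px scale) shows the bar key at (475,369), square at (521,382), round at (566,395) and the lip at (545,340). The display is already raised a bit. In the side view the keys are at (492,305), (513,278), (534,253) and the lip is near (490,215). The bottle and tip box are on the console's left, the flask on its right.

```bash
python3 - <<'E'
from h import *
k=1.5625
guess={"top":dict(bar=(475,369),sq=(521,382),rd=(566,395)),"side":dict(bar=(492,305),sq=(513,278),rd=(534,253))}
C={}
P={}
for n in guess:
    c=C[n]=snap(n,n+"raw"); g=cv2.cvtColor(c["image"],cv2.COLOR_RGB2GRAY)
    for key,(u,v) in guess[n].items():
        u0,v0=int(u/k),int(v/k); r=11
        w=g[v0-r:v0+r+1,u0-r:u0+r+1]
        t,m=cv2.threshold(w,0,255,cv2.THRESH_OTSU)
        nn,lab,st,ce=cv2.connectedComponentsWithStats(m)
        l=min(range(1,nn),key=lambda i:np.hypot(*(ce[i]-r))) 
        uv=ce[l]+[u0-r,v0-r]; p=onz(c,*uv,57); P[n,key]=p
        print(n,key,np.round(uv,1),st[l],np.round(p,1))
    print(n,[round(float(np.linalg.norm(P[n,a]-P[n,b])),1) for a,b in(("bar","sq"),("sq","rd"))])
m={a:(P["top",a]+P["side",a])/2 for a in("bar","sq","rd")}
y=m["bar"]-m["rd"];y/=np.linalg.norm(y);x=np.array([y[1],-y[0],0])
mid=sum(m.values())/3
o=mid+92*x;o[2]=0;print("origin",o,"yaw",np.degrees(np.arctan2(x[1],x[0])))
h=o+115*x+[0,0,85]
for a in range(0,50,5):
    t=np.radians(a); L=h-x*176*np.cos(t)+[0,0,176*np.sin(t)]
    e=h-x*158*np.cos(t)+[0,0,158*np.sin(t)]
    print(a,np.round(L),[np.round(np.array(proj(C[n],q))*k) .tolist() for n in C for q in(L,e+110*y,e-110*y)])
big=[cv2.resize(C["top"]["image"][190:280,270:420,::-1],(800,480),interpolation=cv2.INTER_CUBIC)]
cv2.imwrite("pics/c1.png",big[0]*1)
cv2.imwrite("pics/c2.png",cv2.convertScaleAbs(cv2.resize(C["side"]["image"][105:195,225:375,::-1],(800,480),interpolation=cv2.INTER_CUBIC),alpha=1.8))
E
```

```text
top bar [303.4 235.3] [ 2  6 18  9 93] [516.  -54.8  57. ]
top sq [332.6 244. ] [  5   5  12  12 105] [ 497.1 -123.2   57. ]
top rd [361.6 252.4] [  5   6  12  12 108] [ 479.4 -190.8   57. ]
top [70.9, 69.9]
side bar [313.8 194.4] [ 5  5 12 12 65] [515.2 -55.4  57. ]
side sq [328.2 177.1] [ 6  7 12  9 64] [ 496.9 -123.    57. ]
side rd [342.4 152.9] [  0   0  23  10 142] [ 483.  -223.3   57. ]
side [70.1, 101.2]
origin [ 587.64613185 -148.73065471    0.        ] yaw -12.759650844812901
0 [ 528. -135.   85.] [[532.0, 359.0], [461.0, 329.0], [608.0, 365.0], [497.0, 254.0], [451.0, 293.0], [517.0, 212.0]]
5 [ 529. -135.  100.] [[534.0, 358.0], [462.0, 327.0], [611.0, 364.0], [497.0, 246.0], [451.0, 286.0], [518.0, 206.0]]
10 [ 531. -136.  116.] [[537.0, 355.0], [464.0, 325.0], [615.0, 362.0], [497.0, 238.0], [450.0, 278.0], [517.0, 198.0]]
15 [ 534. -137.  131.] [[540.0, 352.0], [465.0, 321.0], [619.0, 359.0], [496.0, 229.0], [448.0, 270.0], [517.0, 191.0]]
20 [ 539. -138.  145.] [[543.0, 347.0], [467.0, 317.0], [623.0, 355.0], [494.0, 220.0], [446.0, 262.0], [515.0, 183.0]]
25 [ 544. -139.  159.] [[547.0, 342.0], [469.0, 312.0], [627.0, 351.0], [491.0, 211.0], [443.0, 254.0], [513.0, 175.0]]
30 [ 551. -140.  173.] [[550.0, 336.0], [471.0, 306.0], [631.0, 345.0], [487.0, 202.0], [439.0, 246.0], [510.0, 168.0]]
35 [ 559. -142.  186.] [[554.0, 328.0], [474.0, 299.0], [636.0, 339.0], [483.0, 193.0], [435.0, 237.0], [507.0, 160.0]]
40 [ 568. -144.  198.] [[558.0, 320.0], [476.0, 291.0], [640.0, 331.0], [477.0, 184.0], [429.0, 229.0], [502.0, 152.0]]
45 [ 578. -147.  209.] [[562.0, 311.0], [479.0, 283.0], [644.0, 323.0], [471.0, 175.0], [423.0, 221.0], [498.0, 145.0]]
```

View pics/c2.png

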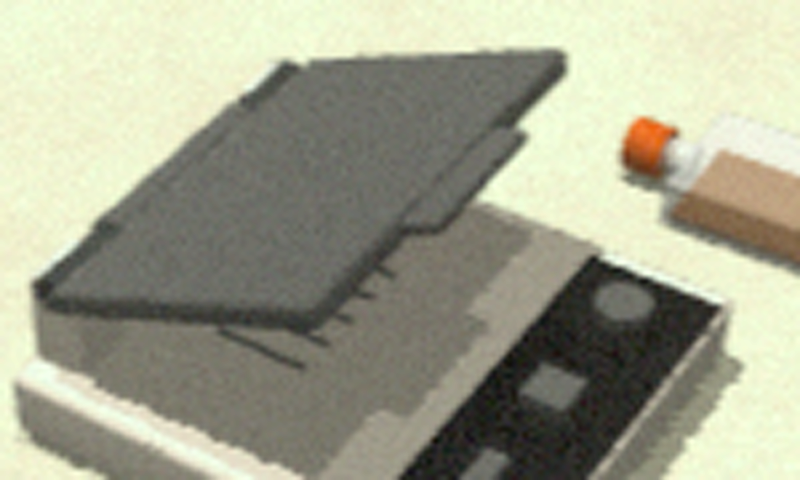

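```bash
cat >> h.py <<'E'
from scipy.spatial.transform import Rotation as Ro
YAW=np.radians(-14.9); CX=np.array([np.cos(YAW),np.sin(YAW),0]); CY=np.array([-CX[1],CX[0],0]); O=np.array([586.3,-146.6,0])
Z=np.array([0,0,1.])
def pose(X,Y,z,tilt):
    t=np.radians(tilt); zt=CX*np.sin(t)-Z*np.cos(t); yt=-CY; return O+X*CX+Y*CY+z*Z, np.stack([np.cross(yt,zt),yt,zt],1)
def delta(*poses):
    s=read_state(); p0=np.array(s["ee_pos"]);R0=np.array(s["tcp_rot"])
    for q in poses:
        p,R=pose(*q); print(q,np.round(R0.T@(p-p0)/1000,4).tolist(),np.round(Ro.from_matrix(R0.T@R).as_rotvec(degrees=True)/5,2).tolist())
def where():
    s=read_state(); d=np.array(s["ee_pos"])-O; zt=np.array(s["tcp_rot"])[:,2]
    print("t",round(s["time"],2),"XYZ",np.round([d@CX,d@CY,d[2]],1),"tilt",round(float(np.degrees(np.arctan2(zt@CX,-zt[2]))),1),"F",np.round(s["ft_force"],1),"q",np.round(s["q"],2))
E
python3 -c "
from h import *
delta((-140,0,230,0),(-140,0,230,45))"
```

```text
(-140, 0, 230, 0) [0.3977, -0.385, 0.0011] [-0.01, 0.0, 6.44]
(-140, 0, 230, 45) [0.3977, -0.385, 0.0011] [-2.54, 8.76, 6.09]
```

```bash
python3 -m creep '[[[0.03,-0.029,0],[0,0,1.2],-1],[[0.058,-0.056,0],[0,0,2.4],-1],[[0.086,-0.083,0],[0,0,3.6],-1],[[0.114,-0.11,0],[0,0,4.8],-1],[[0.142,-0.137,0],[0,0,6.4],-1]]' 40
python3 -c "
from h import *
where();delta((-140,0,230,0),(-140,0,230,30))"
```

```text
time: 0.62
ee_pos: [280.9, -422.2, 231.0]
tcp_rot: [[0.97, -0.244, -0.0], [-0.244, -0.97, 0.0], [-0.0, -0.0, -1.0]]
ft_force: [1.5, -0.1, -0.3]
opening: 25.4
grasp_force: 0.0
t 0.62 XYZ [-224.3 -344.9  231. ] tilt -0.0 F [ 1.5 -0.1 -0.3] q [-1.14 -0.06  1.83  0.    1.38  0.68]
(-140, 0, 230, 0) [0.0888, -0.3437, 0.0011] [-0.01, 0.0, 0.15]
(-140, 0, 230, 30) [0.0888, -0.3437, 0.0011] [-0.04, 6.0, 0.15]
```

```bash
python3 -m creep '[[[0.01,-0.039,0],[0,0.8,0],-1],[[0.02,-0.077,0],[0,1.6,0],-1],[[0.03,-0.116,0],[0,2.4,0],-1],[[0.04,-0.155,0],[0,3.2,0],-1],[[0.05,-0.193,0],[0,4,0],-1]]'
python3 -c "
from h import *
where();delta((-140,0,200,20),(-140,0,200,45),(-51,0,118,45))"
```

```text
time: 1.03
ee_pos: [375.8, -246.9, 231.3]
tcp_rot: [[0.911, -0.239, 0.336], [-0.225, -0.971, -0.082], [0.346, -0.001, -0.938]]
ft_force: [0.4, -0.0, 0.6]
opening: -0.3
grasp_force: 0.0
t 1.03 XYZ [-177.7 -151.   231.3] tilt 20.2 F [ 0.4 -0.   0.6] q [-0.93 -0.51  2.22  0.24  1.17  0.82]
(-140, 0, 200, 20) [0.0271, -0.1503, 0.0435] [-0.08, -0.04, 0.2]
(-140, 0, 200, 45) [0.0271, -0.1503, 0.0435] [-0.12, 4.96, 0.18]
(-51, 0, 118, 45) [0.0823, -0.1486, 0.1512] [-0.12, 4.96, 0.18]
```

```bash
python3 -m creep '[[[0.012,-0.035,0.012],[0,0,0],-1],[[0.024,-0.07,0.024],[0,0,0],-1],[[0.036,-0.1,0.036],[0,0,0.1],-1],[[0.046,-0.13,0.046],[0,0,0.2],-1],[[0.055,-0.15,0.054],[-0.1,0,0.2],-1]]'
python3 -c "
from h import *
where();delta((-95,0,130,30),(-95,0,130,45),(-51,0,114,45))"
```

```text
time: 1.45
ee_pos: [479.8, -117.0, 199.0]
tcp_rot: [[0.908, -0.257, 0.331], [-0.241, -0.967, -0.089], [0.342, 0.002, -0.94]]
ft_force: [-0.9, -1.0, -0.1]
opening: -0.1
grasp_force: 0.0
t 1.45 XYZ [-110.5    1.2  199. ] tilt 20.0 F [-0.9 -1.  -0.1] q [-0.44 -0.37  2.18  0.07  0.98  1.36]
(-95, 0, 130, 30) [-0.009, 0.0011, 0.0701] [0.01, 2.0, 0.01]
(-95, 0, 130, 45) [-0.009, 0.0011, 0.0701] [0.01, 5.0, 0.02]
(-51, 0, 114, 45) [0.0268, 0.0011, 0.1002] [0.01, 5.0, 0.02]
```

```bash
python3 -m creep '[[[-0.002,0.001,0.02],[0,1,0],-1],[[-0.004,0.001,0.04],[0,2,0],-1],[[-0.007,0.001,0.06],[0,3,0],-1],[[-0.009,0.001,0.07],[0,4,0],-1],[[-0.009,0.001,0.07],[0,5,0],-1]]'
python3 -c "
from h import *
where();delta((-51,0,116,45))
c=optics.camera('side')
cv2.imwrite('pics/c3.png',cv2.convertScaleAbs(cv2.resize(c['image'][85:205,215:375,::-1],(800,600),interpolation=cv2.INTER_CUBIC),alpha=1.8))"
```

```text
time: 1.87
ee_pos: [491.8, -123.7, 127.1]
tcp_rot: [[0.687, -0.258, 0.679], [-0.182, -0.966, -0.183], [0.703, 0.002, -0.711]]
ft_force: [0.5, 1.6, 0.3]
opening: -0.1
grasp_force: 0.0
t 1.87 XYZ [-97.2  -2.1 127.1] tilt 44.7 F [0.5 1.6 0.3] q [-0.52 -0.49  2.56  0.55  0.35  0.86]
(-51, 0, 116, 45) [0.025, -0.0022, 0.0404] [0.02, 0.06, 0.01]
```

View pics/c3.png

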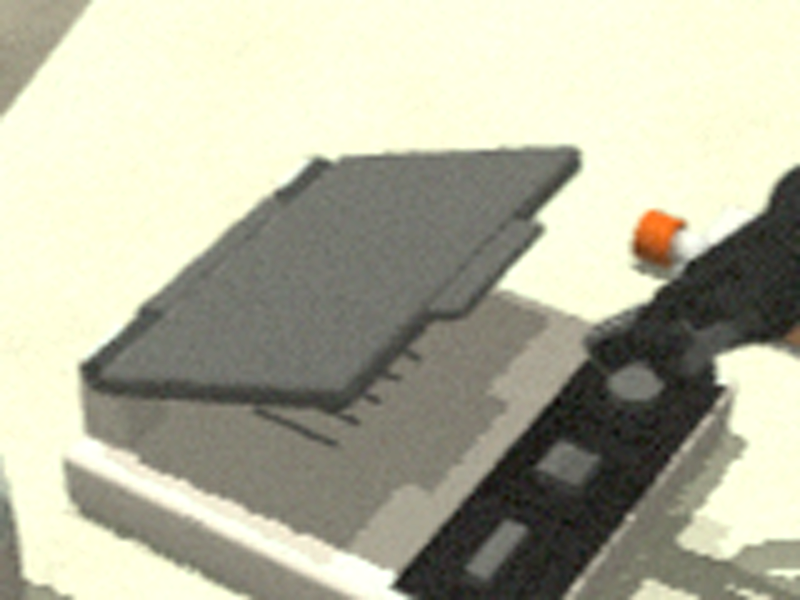

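The side crop shows the shut fingers with their tip at about (595,340), in front of and below the lip at (490,265). Next I go under the lip.

```bash
python3 -m creep '[[[0.003,-0.001,0.014],[0,0,0],-1],[[0.008,-0.002,0.024],[0,0,0],-1],[[0.014,-0.002,0.034],[0,0,0],-1],[[0.02,-0.002,0.04],[0,0,0],-1],[[0.025,-0.002,0.04],[0,0,0],-1]]'
cat >> h.py <<'E'
def arc(ts,a_of_t,back=14,hw=11):
    out=[]
    for t in ts:
        r=np.radians(t); a=np.radians(a_of_t(t)); d=np.array([-np.cos(r),np.sin(r)]); n=np.array([np.sin(r),np.cos(r)])
        z=np.array([np.cos(a),-np.sin(a)]); x=np.array([np.sin(a),np.cos(a)])
        p=np.array([115,85])+176*d-4*n+back*z-hw*x; out.append((round(p[0],1),0,round(p[1],1),90-a_of_t(t)))
    return out
E
python3 -c "
from h import *
where();delta(*arc([22,26,30,34,38],lambda t:45+(t-22)*.8))"
```

```text
time: 2.33
ee_pos: [539.9, -134.5, 119.8]
tcp_rot: [[0.687, -0.257, 0.679], [-0.182, -0.966, -0.181], [0.703, 0.001, -0.711]]
ft_force: [-0.8, 0.0, -0.3]
opening: 0.0
grasp_force: 0.0
t 2.33 XYZ [-48.   -0.3 119.8] tilt 44.7 F [-0.8  0.  -0.3] q [-0.48 -0.28  2.44  0.64  0.26  0.79]
(np.float64(-47.6), 0, np.float64(129.5), 45.0) [0.0071, -0.0003, -0.0066] [0.0, 0.06, 0.01]
(np.float64(-43.8), 0, np.float64(140.8), 41.8) [0.0177, -0.0003, -0.012] [0.0, -0.58, 0.01]
(np.float64(-39.3), 0, np.float64(151.7), 38.6) [0.0286, -0.0003, -0.0166] [0.0, -1.22, 0.01]
(np.float64(-34.0), 0, np.float64(162.3), 35.4) [0.0398, -0.0002, -0.0204] [0.0, -1.86, 0.01]
(np.float64(-28.0), 0, np.float64(172.5), 32.2) [0.0513, -0.0002, -0.0234] [0.01, -2.5, 0.01]
```

```bash
python3 -m creep '[[[0.007,0,-0.0066],[0,0,0],-1],[[0.0177,0,-0.012],[0,-0.6,0],-1],[[0.0286,0,-0.0166],[0,-1.2,0],-1],[[0.0398,0,-0.0204],[0,-1.9,0],-1],[[0.0513,0,-0.0234],[0,-2.5,0],-1]]'
python3 -c "
from h import *
where();delta(*arc([38,40,42,44,46,48,50,52,54],lambda t:45+(t-22)*.8))
c=optics.camera('side')
cv2.imwrite('pics/c4.png',cv2.convertScaleAbs(cv2.resize(c['image'][85:205,215:375,::-1],(800,600),interpolation=cv2.INTER_CUBIC),alpha=1.8))"
```

```text
time: 2.75
ee_pos: [555.2, -138.9, 170.8]
tcp_rot: [[0.823, -0.258, 0.505], [-0.219, -0.966, -0.138], [0.524, 0.003, -0.852]]
ft_force: [-9.9, 5.4, -0.5]
opening: -0.0
grasp_force: 4.4
t 2.75 XYZ [-32.   -0.5 170.8] tilt 31.6 F [-9.9  5.4 -0.5] q [-0.43 -0.24  2.2   0.15  0.64  1.3 ]
(np.float64(-28.0), 0, np.float64(172.5), 32.2) [0.0043, -0.0005, 0.0006] [0.04, 0.12, 0.0]
(np.float64(-24.7), 0, np.float64(177.4), 30.6) [0.0097, -0.0005, -0.0018] [0.04, -0.2, 0.0]
(np.float64(-21.3), 0, np.float64(182.2), 29.0) [0.0151, -0.0005, -0.0041] [0.04, -0.52, 0.0]
(np.float64(-17.7), 0, np.float64(186.9), 27.4) [0.0207, -0.0005, -0.0063] [0.04, -0.84, 0.0]
(np.float64(-13.9), 0, np.float64(191.4), 25.799999999999997) [0.0263, -0.0005, -0.0081] [0.04, -1.16, 0.0]
(np.float64(-10.0), 0, np.float64(195.8), 24.200000000000003) [0.0319, -0.0005, -0.0098] [0.04, -1.48, 0.0]
(np.float64(-6.0), 0, np.float64(200.1), 22.599999999999994) [0.0375, -0.0005, -0.0114] [0.04, -1.8, 0.0]
(np.float64(-1.8), 0, np.float64(204.2), 21.0) [0.0433, -0.0005, -0.0127] [0.04, -2.12, 0.0]
(np.float64(2.6), 0, np.float64(208.2), 19.400000000000006) [0.0491, -0.0005, -0.0138] [0.04, -2.44, -0.0]
```

View pics/c4.png

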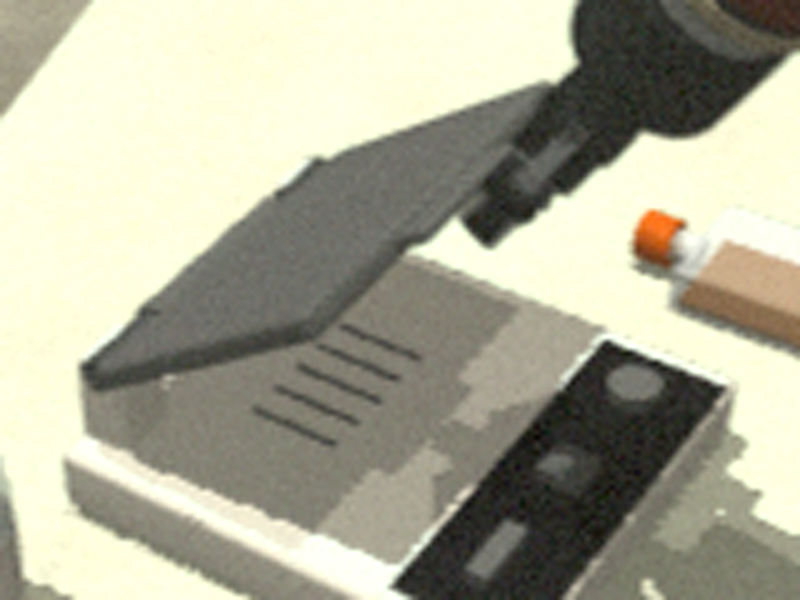

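The display has risen to about 38 degrees. The finger side bears on the lip near (490,190), and everything else is clear.

```bash
python3 -m creep '[[[0.0108,0,-0.0047],[0,-0.6,0],-1],[[0.022,0,-0.0087],[0,-1.3,0],-1],[[0.0332,0,-0.012],[0,-1.9,0],-1],[[0.039,0,-0.0133],[0,-2.2,0],-1],[[0.0448,0,-0.0144],[0,-2.6,0],-1]]'
python3 -c "
from h import *
where();delta(*arc([54,56,58,60,62,64],lambda t:45+(t-22)*.8))
c=optics.camera('side')
cv2.imwrite('pics/c5.png',cv2.convertScaleAbs(cv2.resize(c['image'][65:185,215:375,::-1],(800,600),interpolation=cv2.INTER_CUBIC),alpha=1.8))
h=O+115*CX+[0,0,85]
for a in range(40,70,4):
    t=np.radians(a); e=h-CX*158*np.cos(t)+[0,0,158*np.sin(t)]-7*(CX*np.sin(t)+Z*np.cos(t))
    print(a,[np.round((np.array(proj(c,q))-[215,65])*5).tolist() for q in(e+110*CY,e-110*CY)])
"
```

```text
time: 3.22
ee_pos: [585.9, -147.3, 208.2]
tcp_rot: [[0.914, -0.259, 0.311], [-0.244, -0.966, -0.087], [0.323, 0.004, -0.946]]
ft_force: [-6.3, 3.7, 0.1]
opening: -0.3
grasp_force: 3.3
t 3.22 XYZ [ -0.3  -0.8 208.2] tilt 18.8 F [-6.3  3.7  0.1] q [-0.4  -0.06  1.9   0.05  0.97  1.41]
(np.float64(2.6), 0, np.float64(208.2), 19.400000000000006) [0.0027, -0.0008, 0.0009] [0.05, 0.11, -0.01]
(np.float64(7.1), 0, np.float64(212.0), 17.799999999999997) [0.0082, -0.0008, -0.0013] [0.05, -0.21, -0.01]
(np.float64(11.7), 0, np.float64(215.6), 16.200000000000003) [0.0137, -0.0008, -0.0032] [0.05, -0.53, -0.01]
(np.float64(16.4), 0, np.float64(219.1), 14.599999999999994) [0.0193, -0.0008, -0.005] [0.05, -0.85, -0.01]
(np.float64(21.3), 0, np.float64(222.4), 13.0) [0.025, -0.0008, -0.0065] [0.05, -1.17, -0.01]
(np.float64(26.2), 0, np.float64(225.5), 11.400000000000006) [0.0306, -0.0008, -0.0079] [0.05, -1.49, -0.01]
40 [[301.0, 422.0], [549.0, 180.0]]
44 [[287.0, 400.0], [538.0, 160.0]]
48 [[272.0, 379.0], [525.0, 141.0]]
52 [[255.0, 358.0], [512.0, 123.0]]
56 [[238.0, 338.0], [497.0, 105.0]]
60 [[220.0, 318.0], [482.0, 88.0]]
64 [[201.0, 300.0], [465.0, 71.0]]
68 [[181.0, 283.0], [448.0, 56.0]]
```

View pics/c5.png

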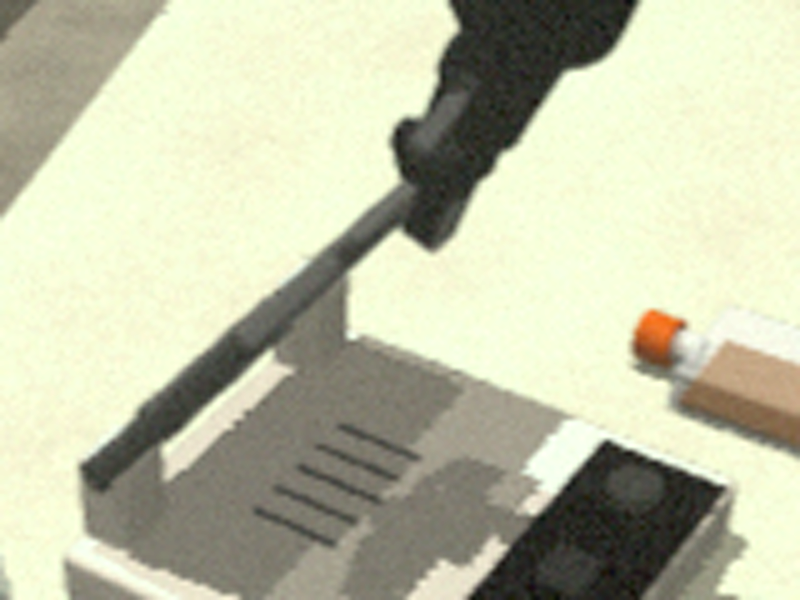

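The display is now edge-on to the side camera. That camera's line of sight to the hinge rises at 52.7 degrees, so the display stands at about 53. A bit more is needed.

```bash
python3 -m creep '[[[0.0055,0,-0.0022],[0,-0.3,0],-1],[[0.011,0,-0.0041],[0,-0.6,0],-1],[[0.0166,0,-0.0059],[0,-1,0],-1],[[0.021,0,-0.007],[0,-1.2,0],-1],[[0.021,0,-0.007],[0,-1.2,0],-1]]'
python3 -m creep '[[[-0.008,0,0],[0,0,0],-1],[[-0.02,0,0],[0,0,0],-1],[[-0.04,0,0],[0,0,0],-1],[[-0.06,0,0],[0,0,0],-1],[[-0.07,0,0],[0,0,0],-1]]'
python3 -c "
from h import *
where()
delta((-92,-70,100,0))
for n in('side','top'):
  c=optics.camera(n)
  cv2.imwrite('pics/c6%s.png'%n,cv2.convertScaleAbs(cv2.resize(c['image'][65:185,215:375,::-1] if n=='side' else c['image'][130:280,250:450,::-1],(800,600),interpolation=cv2.INTER_CUBIC),alpha=1.8))
  o,s=((215,65),5) if n=='side' else ((250,130),4)
  h=O+115*CX+[0,0,85]
  for a in range(48,72,4):
    t=np.radians(a); d=-CX*np.cos(t)+Z*np.sin(t); nn=CX*np.sin(t)+Z*np.cos(t)
    print(n,a,[np.round((np.array(proj(c,q))-o)*s).tolist() for q in(h+158*d-7*nn+110*CY,h+158*d-7*nn-110*CY,h+176*d)])
"
```

```text
time: 3.68
ee_pos: [604.1, -152.3, 222.6]
tcp_rot: [[0.941, -0.259, 0.218], [-0.252, -0.966, -0.062], [0.227, 0.004, -0.974]]
ft_force: [-2.9, 1.0, 1.7]
opening: 0.1
grasp_force: 1.5
time: 4.1
ee_pos: [535.8, -133.9, 205.0]
tcp_rot: [[0.941, -0.258, 0.22], [-0.251, -0.966, -0.062], [0.229, 0.003, -0.973]]
ft_force: [-0.6, -0.0, 0.2]
opening: -0.1
grasp_force: 0.0
t 4.1 XYZ [-52.1  -0.7 205. ] tilt 13.2 F [-0.6 -0.   0.2] q [-0.41 -0.11  1.94  0.03  1.08  1.41]
(-92, -70, 100, 0) [-0.0628, 0.069, 0.0933] [0.04, -2.64, -0.01]
side 48 [[272.0, 379.0], [525.0, 141.0], [423.0, 222.0]]
side 52 [[255.0, 358.0], [512.0, 123.0], [405.0, 200.0]]
side 56 [[238.0, 338.0], [497.0, 105.0], [387.0, 179.0]]
side 60 [[220.0, 318.0], [482.0, 88.0], [367.0, 159.0]]
side 64 [[201.0, 300.0], [465.0, 71.0], [346.0, 141.0]]
side 68 [[181.0, 283.0], [448.0, 56.0], [325.0, 123.0]]
top 48 [[224.0, 197.0], [646.0, 316.0], [440.0, 263.0]]
top 52 [[230.0, 179.0], [655.0, 299.0], [449.0, 242.0]]
top 56 [[237.0, 159.0], [664.0, 280.0], [458.0, 220.0]]
top 60 [[243.0, 139.0], [673.0, 261.0], [467.0, 197.0]]
top 64 [[250.0, 119.0], [682.0, 240.0], [476.0, 173.0]]
top 68 [[256.0, 98.0], [691.0, 219.0], [484.0, 149.0]]
```

View pics/c6side.png

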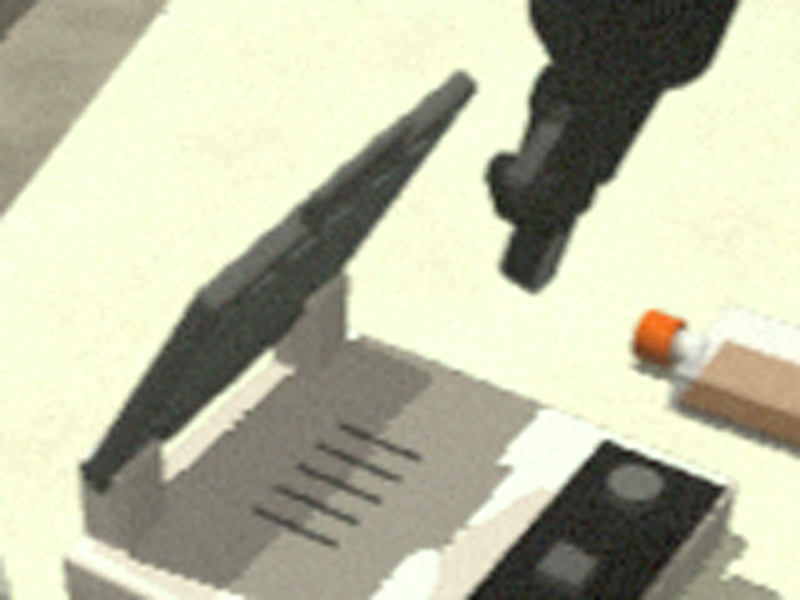

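The display stands free at about 61–62 degrees, with its free-edge corners at (208,305) and (475,88). Now I go over the round key.

```bash
python3 -m creep '[[[-0.02,0.02,0.02],[0,-0.6,0],-1],[[-0.04,0.04,0.04],[0,-1.2,0],-1],[[-0.055,0.055,0.06],[0,-1.8,0],-1],[[-0.063,0.069,0.08],[0,-2.4,0],-1],[[-0.063,0.069,0.093],[0,-2.6,0],-1]]'
python3 -m creep '[[[0,0,0],[0,0,0],-1],[[0,0,0],[0,0,0],-1],[[0,0,0],[0,0,0],-1],[[0,0,0],[0,0,0],-1],[[0,0,0],[0,0,0],-1]]'
python3 -c "
from h import *
where()
delta((-92,-70,63,0),(-92,-70,51,0))
c=optics.camera('side')
cv2.imwrite('pics/c7.png',cv2.convertScaleAbs(cv2.resize(c['image'][85:205,265:425,::-1],(800,600),interpolation=cv2.INTER_CUBIC),alpha=1.8))"
```

```text
time: 4.62
ee_pos: [480.6, -193.0, 99.4]
tcp_rot: [[0.966, -0.26, 0.001], [-0.26, -0.966, -0.004], [0.002, 0.004, -1.0]]
ft_force: [0.3, 0.7, -0.6]
opening: 0.1
grasp_force: 0.0
time: 5.03
ee_pos: [482.8, -190.8, 102.6]
tcp_rot: [[0.967, -0.256, 0.007], [-0.256, -0.967, -0.004], [0.008, 0.003, -1.0]]
ft_force: [0.7, 0.5, 0.6]
opening: -0.1
grasp_force: 0.0
t 5.03 XYZ [-88.7 -69.3 102.6] tilt 0.4 F [0.7 0.5 0.6] q [-0.53  0.1   1.92 -0.    1.12  1.3 ]
(-92, -70, 63, 0) [-0.0036, 0.0006, 0.0396] [0.03, -0.09, 0.01]
(-92, -70, 51, 0) [-0.0037, 0.0005, 0.0516] [0.03, -0.09, 0.01]
```

View pics/c7.png

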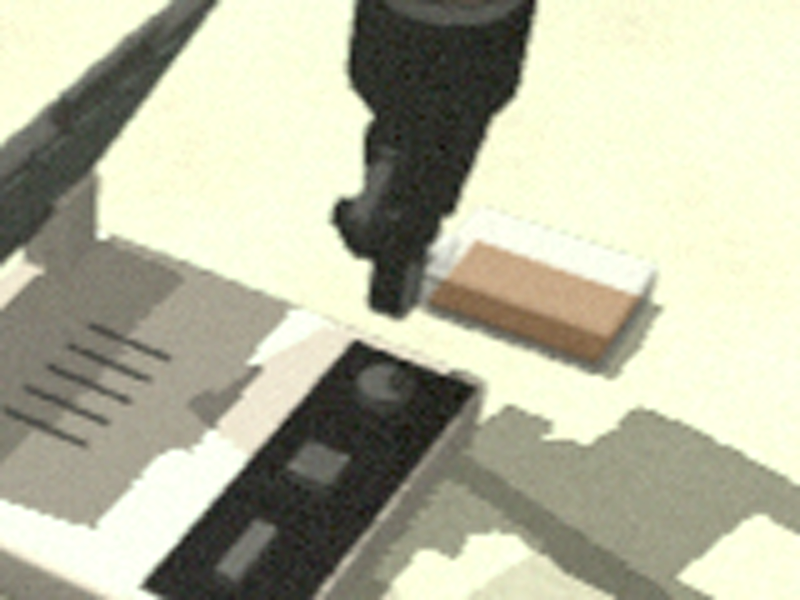

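The fingertips (390,305) hang straight above the round key (385,385), clear of the flask. Now I press it.

```bash
python3 -m creep '[[[-0.002,0,0.015],[0,-0.1,0],-1],[[-0.0036,0.0006,0.03],[0,-0.1,0],-1],[[-0.0036,0.0006,0.04],[0,-0.1,0],-1],[[-0.0036,0.0006,0.044],[0,-0.1,0],-1],[[-0.0036,0.0006,0.044],[0,-0.1,0],-1]]'
python3 -m creep '[[[0,0,0.003],[0,0,0],-1],[[0,0,0.006],[0,0,0],-1],[[0,0,0.008],[0,0,0],-1],[[0,0,0.008],[0,0,0],-1],[[0,0,0.008],[0,0,0],-1]]'
python3 -c "
from h import *
where()"
```

```text
time: 5.5
ee_pos: [477.4, -189.8, 55.6]
tcp_rot: [[0.966, -0.257, -0.007], [-0.257, -0.966, 0.001], [-0.007, 0.001, -1.0]]
ft_force: [-1.7, 0.5, 2.0]
opening: -0.2
grasp_force: 1.0
time: 5.92
ee_pos: [478.9, -190.7, 50.9]
tcp_rot: [[0.966, -0.257, -0.004], [-0.257, -0.966, -0.001], [-0.003, 0.002, -1.0]]
ft_force: [-6.8, 3.7, 14.1]
opening: -0.1
grasp_force: 6.9
t 5.92 XYZ [-92.5 -70.2  50.9] tilt -0.2 F [-6.8  3.7 14.1] q [-0.53  0.17  1.95 -0.    1.02  1.3 ]
```

14 N at z = 50.9, so the round key is right down. I lift and move to the square key.

```bash
python3 -m creep '[[[0,0,-0.01],[0,0,0],-1],[[0,0,-0.03],[0,0,0],-1],[[0,-0.03,-0.035],[0,0,0],-1],[[0,-0.06,-0.035],[0,0,0],-1],[[0,-0.07,-0.03],[0,0,0],-1]]'
python3 -m creep '[[[0,0,0],[0,0,0],-1],[[0,0,0],[0,0,0],-1],[[0,0,0.005],[0,0,0],-1],[[0,0,0.012],[0,0,0],-1],[[0,0,0.012],[0,0,0],-1]]'
python3 -c "
from h import *
where();delta((-92,0,58,0),(-92,0,50,0))"
```

```text
time: 6.33
ee_pos: [498.8, -121.0, 81.1]
tcp_rot: [[0.967, -0.256, 0.0], [-0.256, -0.967, -0.001], [0.001, 0.001, -1.0]]
ft_force: [-0.5, 0.1, 0.2]
opening: 0.0
grasp_force: 0.0
time: 6.75
ee_pos: [495.3, -123.3, 65.2]
tcp_rot: [[0.966, -0.258, -0.007], [-0.258, -0.966, 0.0], [-0.006, 0.002, -1.0]]
ft_force: [-0.3, 0.3, -0.7]
opening: -0.1
grasp_force: 0.0
t 6.75 XYZ [-94.   -0.9  65.2] tilt -0.4 F [-0.3  0.3 -0.7] q [-0.4   0.14  1.95 -0.    1.05  1.44]
(-92, 0, 58, 0) [0.002, -0.0009, 0.0072] [0.02, 0.07, -0.01]
(-92, 0, 50, 0) [0.0021, -0.0009, 0.0152] [0.02, 0.07, -0.01]
```

```bash
python3 -m creep '[[[0.001,0,0.004],[0,0,0],-1],[[0.001,0,0.008],[0,0,0],-1],[[0.001,0,0.013],[0,0,0],-1],[[0.001,0,0.016],[0,0,0],-1],[[0.001,0,0.016],[0,0,0],-1]]'
python3 -c "
from h import *
where()"
```

```text
time: 7.17
ee_pos: [497.7, -123.6, 51.3]
tcp_rot: [[0.966, -0.257, -0.004], [-0.257, -0.966, -0.001], [-0.004, 0.002, -1.0]]
ft_force: [-1.9, -1.2, 5.2]
opening: -0.2
grasp_force: 2.3
t 7.17 XYZ [-91.5  -0.6  51.3] tilt -0.2 F [-1.9 -1.2  5.2] q [-0.4   0.17  1.95 -0.    1.02  1.44]
```

```bash
python3 -m creep '[[[0,0,0.001],[0,0,0],-1],[[0,0,0.002],[0,0,0],-1],[[0,0,0.002],[0,0,0],-1],[[0,0,0.002],[0,0,0],-1],[[0,0,0.002],[0,0,0],-1]]'
python3 -m creep '[[[0,0,-0.01],[0,0,0],-1],[[0,0,-0.03],[0,0,0],-1],[[-0.01,0,-0.06],[0,0,0],-1],[[-0.03,0,-0.09],[0,0,0],-1],[[-0.05,0,-0.12],[0,0,0],-1]]'
python3 -m creep '[[[0,0,-0.02],[0,0,0],-1],[[0,0.03,-0.04],[0,0,0],-1],[[0,0.06,-0.05],[0,0,0],-1],[[0,0.09,-0.05],[0,0,0],-1],[[0,0.09,-0.05],[0,0,0],-1]]'
python3 -c "
from h import *
where()
c=optics.camera('side')
cv2.imwrite('pics/c8.png',cv2.convertScaleAbs(cv2.resize(c['image'][65:245,180:420,::-1],(800,600),interpolation=cv2.INTER_CUBIC),alpha=1.8))"
```

```text
time: 7.58
ee_pos: [497.8, -123.7, 50.9]
tcp_rot: [[0.966, -0.257, -0.004], [-0.257, -0.966, -0.002], [-0.003, 0.003, -1.0]]
ft_force: [-6.6, 0.8, 15.8]
opening: -0.1
grasp_force: 8.2
time: 8.0
ee_pos: [448.8, -109.8, 169.9]
tcp_rot: [[0.966, -0.257, -0.005], [-0.257, -0.966, -0.0], [-0.005, 0.001, -1.0]]
ft_force: [0.6, -0.7, 0.2]
opening: 0.1
grasp_force: 0.0
time: 8.42
ee_pos: [426.2, -201.3, 220.7]
tcp_rot: [[0.966, -0.26, -0.003], [-0.26, -0.966, -0.004], [-0.001, 0.005, -1.0]]
ft_force: [-0.7, 0.1, 0.1]
opening: 0.3
grasp_force: 0.0
t 8.42 XYZ [-140.7  -94.   220.7] tilt -0.1 F [-0.7  0.1  0.1] q [-0.61 -0.15  1.92 -0.01  1.36  1.23]
```

View pics/c8.png

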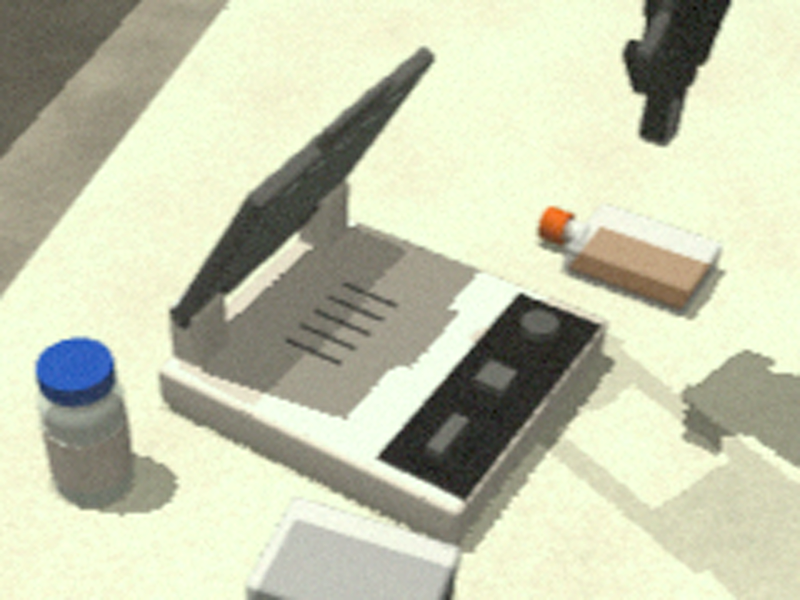

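The display still stands at about 61 degrees (corner at (430,55)). All three keys look up, the bystanders are in place, and the arm is clear.

```bash
python3 -c "
from h import *
print(env.job_done())"
```

```text
the job is handed in; nothing more can be done
None
```

I handed the job in at about 8.5 s: the display stands free at about 61 degrees, the round key then the square key were pressed right down and released, and the bar key, flask, tip box and bottle were not touched; the hand-in call gave no verdict.

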